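# Change over the trays of two slide loaders

## Task

Two small tray loaders stand on the bench; one has been left with its empty tray pulled out, the other holds a glass dish under its bridge. First push the empty tray fully home with a fingertip on the front of its lip; then hook a fingertip behind the lip of the tray with the dish and draw it out along its rails as far as it goes, with the dish still lying in its pocket. Grip and lift nothing: press the empty tray's lip on its front side only and the other lip on its rear side only, do not touch the dish, and leave the other things on the bench where they are.

Things in the scene. Friction and masses are not known exactly. Their poses are not given: they have to be found in the camera images.
- unit_loaded: fixed loader whose tray carries the glass dish: grey bed 170 x 100 mm (along its x and y) with a low aluminium rail along each side (22 mm high) and a white bridge (30 mm deep, 100 mm wide, underside 48 mm and top 64 mm above the bench) across it at x = +35 mm. Origin: centre of the underside, on the bench. Its x axis points from the open front to the rear, level; the tray slides out towards its -x. Either loader may stand on the left, and each is turned up to 0.18 rad
- unit_empty: the other fixed loader, the same in shape and size and axes, with no dish in its tray
- tray_loaded (a joint): how far the tray with the dish is drawn out, m: 0 fully home, 0.095 at its front stop. Starts within 10 mm of home. Sliding friction about 2 N, no spring; stays where it is left
- tray_empty (a joint): how far the empty tray is drawn out, m: 0 fully home, 0.095 at its front stop. Starts 50 to 90 mm out. Sliding friction about 2 N, no spring; stays where it is left
- lip_loaded (a point): middle of the top edge of the upright lip at the front end of the tray with the dish, 40 mm above the bench; moves with the tray; axes as the loader's. The lip is grey, 72 mm wide, 8 mm thick (4 mm to each side of this point along x) and stands 26 mm above the tray floor (floor 14 mm above the bench). Behind the lip (+x) the tray floor is free for 63 mm, as far as the pocket wall, and between its 3 mm side edges for 66 mm in width
- lip_empty (a point): the same point on the lip of the empty tray, same sizes
- pocket_loaded (a point): centre of the pocket floor of the tray with the dish, 14 mm above the bench, 111 mm behind the lip; moves with the tray. The pocket is a recess 79 mm long (x) and 67 mm wide with walls 9 mm high
- dish: round glass dish with small metal pans, 60 mm across, 14 mm high, loose in the pocket; origin at the centre of its underside
- bottle: amber glass bottle with a black cap, 58 mm across, 130 mm high, standing to the left of the loaders; bystander; origin at the centre of its underside
- tin: round flat tin, 62 mm across, 30 mm high, to the right of the loaders; bystander; origin at the centre of its underside
- coupling: brass hose coupling, 90 x 28 x 24 mm, lying to the left of the loaders; bystander; origin at the centre of its underside
There are look-alikes about, which are no part of the job. Leave any turquoise or yellow look-alike of the dish alone.

How it is judged:
By the outcome, as a careful person would: the job done as asked, in the order asked, and still so for the second after the job is handed in, with the robot touching nothing.
It also fails if it takes over 46 s, if anything falls off the work surface, if the arm or the gripper's body presses on something with over 40 N, if the wrist force passes 120 N, or if a joint passes its speed limit or range.

## Robot

A 6-joint arm with a two-finger parallel gripper is mounted at the origin on a cart in front of the work surface, level with it; the furniture and walls round the work are solid. World frame = base frame: x ahead of the robot, y to its left, z up, the work surface at z = 0. Lengths are in m, angles in rad, forces in N, time in s.
With the tool pointing down it reaches from about 0.375 to 0.975 m from the base axis. Payload 3.8 kg.
Tool frame: the origin (TCP) lies where the fingers leave the gripper's body, on its centre line; the fingertips stand 73 mm ahead of it and the grasp point (between the pads) lies 54 mm ahead of it; z points along the fingers, y is the line along which they close (so a half turn about z gives the same grasp; the last joint's range is limited). The gripper opens to 85 mm and grips with 20 to 120 N. Pads are 22 mm wide; open, the fingers measure 114 mm over their backs; the gripper's body (76 mm by 85 mm) begins 54 mm behind the grasp point. The pads swing forward as they close: fully open they stand 13 mm farther back than shut.
Start: joints at [-1.358, 0.264, 1.604, -0, 1.274, -0.037], TCP at [0.167, -0.654, 0.304] pointing down, gripper open.
Joint ranges: [-2.63, 2.63], [-0.94, 2.18], [0.31, 2.57], [-1.31, 4.45], [0, 2.66], [-2.55, 2.55]. Speed limits (rad/s): [2.57, 2.57, 3.14, 3.14, 3.14, 3.14].

## Interface

Orientations are given as a rotation vector (axis times angle).
In Python, from workcell import read_state, viewer, bot gives the robot as it stands.
- The arm moves only by the tool jog_arm, never from a script. Its argument "increments" is a list that holds one entry, the list of rows, each a list of 7 numbers: the shift along the tool's x, y, z in units of 30 mm (1.0 is 30 mm), then the turn, a rotation vector about the tool's x, y, z in units of 6 degrees (1.0 is 6 degrees), then the opening, from -1 (shut) to 1 (fully open). A call has exactly 5 rows; each row shifts and turns the commanded pose from where the row before left it, along the tool's axes as they then stand; what a row does not reach is not made up. A row lasts 1/12 s, in which the tool goes at most 41.7 mm and 7.16 degrees, less where a joint would pass 70% of its speed; a pose out of reach is approached as far as the arm can. A call is refused whole if a number of a shift passes 1 or a number of a turn 1, either way. A call with a gripper value outside its range is refused whole. The fingers move at their own pace and stop on an object; "force" is the grip in N (left out, the last holds). Time passes only in rows, so rows that do not move let the fingers close, or fill a call up. It gives the time, the measured TCP pose, the force, the opening and the grip force at its end, in the units of the state.
- read_state(): the state, without advancing time (a new reading comes with each control period).
- viewer.read_camera(name): name is "scene" or "top" or "wrist"; returns (picture, depth): 480x640x3 uint8, blue, green, red; 480x640 float32, m along the optical axis (not along the pixel's ray), 0 where there is no reading.
- viewer.camera_params(name): a dict with "fx", "fy", "cx", "cy" (pixels), "R" (3x3) and "t" (3): a world point X has camera coordinates R X + t; the wrist camera has in their place "hand_eye" (4x4, takes a point from camera to tool coordinates, whose origin is the TCP and whose axes are the flange's). Camera axes: x right, y down, z forward; pixel columns grow to the right and rows downward; lengths in m; the calibration is good to about 2 mm. The wrist camera is an equidistant fisheye: a pixel r from the principal point sees the ray r / f radians off the axis. A picture is of the moment at which its call begins: read the wrist's pose just before it. camera_params takes no time and is no camera call.
- bot.finish_job(): hands the job in; it is judged then, once.
The state is a dict: "time": time; "q": joint angles; "joint_vel": joint speeds; "joint_torque": joint torques, N m; "tool_pos": TCP position; "tcp_rot": TCP orientation; "wrist_force": force on the tool from outside, world axes, zero at the start; "torque": the same for the moment, N m; "width": opening from 0.0 (shut) to 1.0 (fully open); "grip_force": force on a finger pad.
Only numpy, scipy, OpenCV 4.12 (cv2) and the standard library are available. Lean on these libraries where they do the work, as an engineer would, in place of code of your own. Each camera call takes 0.05 s, during which the arm holds its last target. There are 200 camera calls.

## Working session

There is one attempt and no reset: what is moved stays moved. The work goes in short steps, Python scripts to look and compute and a tool call to move; the robot and the scene stay as the last step left them, time stands still between calls to the robot, and variables do not carry over. Pictures are saved under pics/ and viewed, at most 10 in all, crops included, and the job is handed in when it is done.

Besides the shell and the picture viewer there is one more tool, called after "Call:" in YAML: its name, and indented under it one key for each argument. jog_arm: Moves the arm, as the interface text tells. Its arguments: {"type":"object","properties":{"increments":{"type":"array","items":{"type":"array","items":{"type":"array","items":{"type":"number"}}}},"force":{"type":"number"}},"required":["increments"]}

```bash
ls; mkdir -p pics; python3 - <<'E'
from workcell import read_state, viewer, bot
import cv2,numpy as np
s=read_state();print(s)
for n in("top","scene"):
    p,d=viewer.read_camera(n);cv2.imwrite(f"pics/{n}0.png",p);np.save(f"{n}_d.npy",d)
    c=viewer.camera_params(n);print(n,c)
print(viewer.camera_params("wrist"))
E
```

```text
pics
{'time': 0.0, 'q': array([-1.35789072e+00,  2.64751242e-01,  1.60537674e+00, -2.67947070e-05,
        1.27370444e+00, -3.69283470e-02]), 'joint_vel': array([ 0.00111027,  0.0005356 , -0.00015195, -0.00025719,  0.00011913,
        0.00038209]), 'joint_torque': array([ 1.31790737e-03, -5.15103793e+01, -3.67315686e+01,  5.09155871e-04,
        1.28400960e-02,  6.58528933e-06]), 'tool_pos': array([ 0.16674105, -0.65349147,  0.30256166]), 'tcp_rot': array([-3.11490036e+00, -3.91152996e-01,  3.48992608e-04]), 'wrist_force': array([ 0.20836703, -0.07431481,  0.29111483]), 'torque': array([0.01072387, 0.04202035, 0.00191761]), 'grip_force': 0.0, 'width': 1.003842041787193}
top {'fx': 443.6017987001682, 'fy': 443.6017987001682, 'cx': 323.00078115491044, 'cy': 238.93497341543423, 'R': array([[ 0.01453619, -0.9998537 , -0.00901541],
       [-0.99675483, -0.01377602, -0.07930974],
       [ 0.07917394,  0.01013902, -0.99680925]]), 't': array([-0.01068891,  0.54331019,  1.10823638])}
scene {'fx': 505.98794313614593, 'fy': 505.98794313614593, 'cx': 312.1117730165088, 'cy': 239.44080566172127, 'R': array([[-0.82724878, -0.56171185,  0.01180017],
       [-0.39832382,  0.5715518 , -0.71740273],
       [ 0.39622921, -0.59817083, -0.69655874]]), 't': array([0.46654835, 0.23968142, 0.80014538])}
{'fx': 371.64829954431775, 'fy': 371.64829954431775, 'cx': 318.72170192940854, 'cy': 245.3764476905051, 'hand_eye': array([[-9.51827068e-04, -9.46204156e-01, -3.23568833e-01,
         8.30663646e-02],
       [ 9.99999527e-01, -8.36503349e-04, -4.95485526e-04,
         6.93448782e-04],
       [ 1.98164051e-04, -3.23569152e-01,  9.46204505e-01,
        -7.09494374e-02],
       [ 0.00000000e+00,  0.00000000e+00,  0.00000000e+00,
         1.00000000e+00]])}
```

View pics/top0.png

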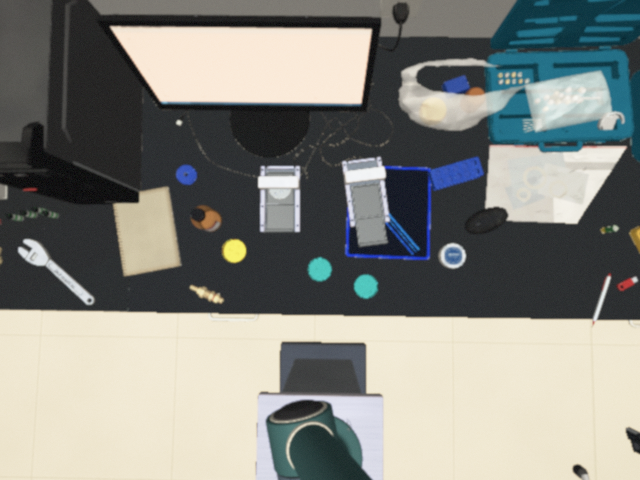

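View pics/scene0.png

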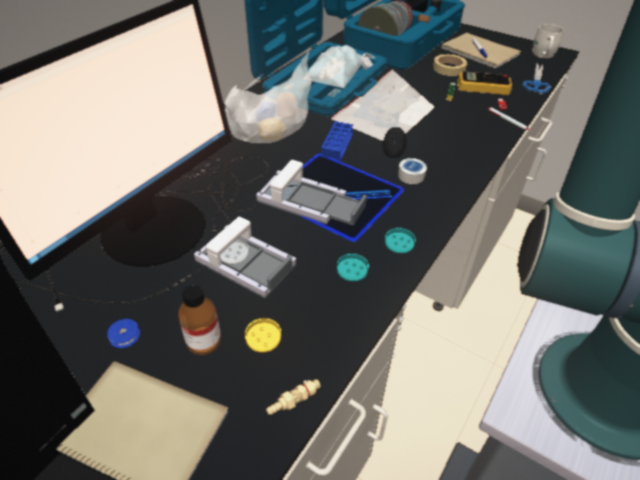

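The top view shows the two loaders. The left one at (280,198) has the tray home and a clear dish at about (279,192). The right one at (366,202) has its tray pulled out, with the lip at about (372,243). Candidates for the dish:
- (279,192): glass dish under the bridge
- (234,250): yellow look-alike
- (319,269) and (366,286): turquoise look-alikes
- (186,174): blue thing
- (452,256): tin

By the description I choose (279,192), so left = loaded and right = empty. I'll check this in a close crop and measure.

```bash
cat > h.py <<'E'
import numpy as np,cv2
from workcell import read_state, viewer, bot
from scipy.spatial.transform import Rotation as Ro
def ray(n,uv,z,c=None):
    c=c or viewer.camera_params(n);R,t=c["R"],c["t"];o=-R.T@t
    d=R.T@np.array([(uv[0]-c["cx"])/c["fx"],(uv[1]-c["cy"])/c["fy"],1]);return o+d*(z-o[2])/d[2]
def proj(n,X):
    c=viewer.camera_params(n);p=c["R"]@np.array(X)+c["t"];return np.array([c["fx"]*p[0]/p[2]+c["cx"],c["fy"]*p[1]/p[2]+c["cy"]])
E
python3 - <<'E'
from h import *
p=cv2.imread("pics/top0.png");d=np.load("top_d.npy")
crop=cv2.resize(p[145:265,240:400],None,fx=5,fy=5,interpolation=cv2.INTER_CUBIC);cv2.imwrite("pics/crop.png",crop)
c=viewer.camera_params("top")
m=(p.min(2)>215).astype(np.uint8);m[:150]=0;m[260:]=0;m[:,:245]=0;m[:,400:]=0
for k in cv2.findContours(m,0,2)[0]:
    if cv2.contourArea(k)<150: continue
    r=cv2.minAreaRect(k);b=cv2.boxPoints(r);w=np.array([ray("top",q,.064) for q in b])
    print("bridge",r,w[:,:2].round(4).tolist(),w.mean(0).round(4))
# height map
v,u=np.mgrid[:480,:640];P=np.stack([(u-c["cx"])/c["fx"]*d,(v-c["cy"])/c["fy"]*d,d],-1)
W=(P-c["t"])@c["R"]
print("h col280",[(int(r),*(W[r,280]*1000).round().astype(int).tolist()) for r in range(160,240,4)])
print("h diag",[(r,*(W[r,int(364+(r-170)*.13)]*1000).round().astype(int).tolist()) for r in range(156,254,4)])
E
```

```text
bridge ((278.7195129394531, 180.9756317138672), (13.803942680358887, 40.30751037597656), 83.6598129272461) [[0.6936, 0.1603], [0.7061, 0.0611], [0.6716, 0.0567], [0.6592, 0.1557]] [0.6826 0.1084 0.064 ]
bridge ((364.18853759765625, 172.14988708496094), (14.817829132080078, 39.62775802612305), 83.48019409179688) [[0.7197, -0.0521], [0.7323, -0.1496], [0.6953, -0.1539], [0.6827, -0.0566]] [ 0.7075 -0.1031  0.064 ]
h col280 [(160, 753, 114, -3), (164, 742, 114, -3), (168, 728, 112, 13), (172, 715, 111, 21), (176, 696, 106, 62), (180, 685, 105, 65), (184, 676, 106, 60), (188, 675, 111, 11), (192, 664, 110, 15), (196, 654, 110, 13), (200, 643, 110, 14), (204, 633, 109, 16), (208, 623, 109, 14), (212, 612, 109, 15), (216, 602, 109, 14), (220, 591, 109, 13), (224, 581, 108, 17), (228, 568, 105, 39), (232, 561, 108, 12), (236, 552, 109, -3)]
h diag [(156, 766, -103, -3), (160, 750, -101, 18), (164, 742, -104, 7), (168, 732, -105, 5), (172, 708, -103, 65), (176, 698, -103, 65), (180, 690, -106, 56), (184, 687, -109, 19), (188, 678, -112, 12), (192, 667, -112, 16), (196, 657, -115, 13), (200, 646, -115, 16), (204, 636, -118, 13), (208, 625, -117, 18), (212, 615, -120, 17), (216, 604, -120, 21), (220, 594, -123, 16), (224, 584, -126, 12), (228, 574, -126, 12), (232, 564, -129, 11), (236, 554, -129, 11), (240, 543, -131, 12), (244, 531, -129, 38), (248, 523, -135, 1), (252, 513, -135, 2)]
```

View pics/crop.png

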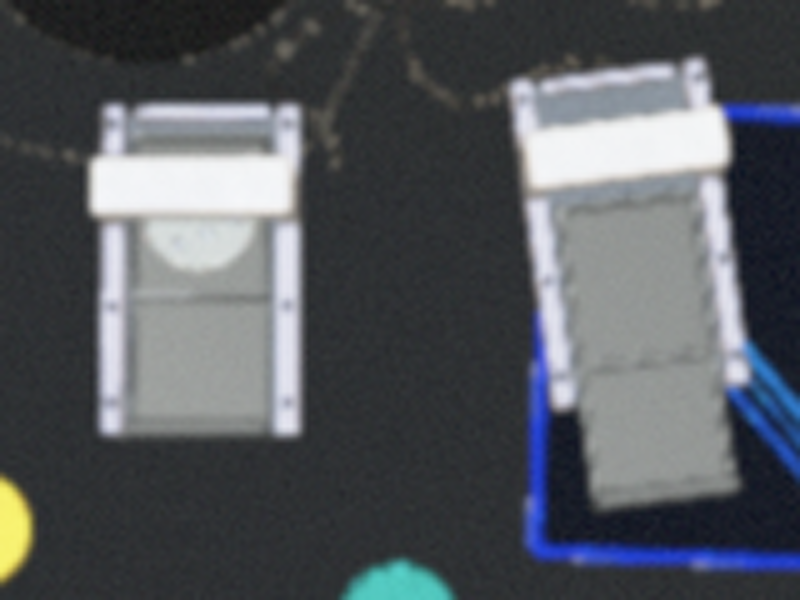

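Crop confirms: left loader has the clear dish under its bridge (crop (200,240)) with its tray home, lip at (200,425). The right loader's tray is empty, lip at (667,497), pulled out.

```bash
cat >> h.py <<'E'
def tool_delta(X,yaw):
    """remaining shift (30mm units) and yaw (6deg units) in current tool axes, to TCP X, tool down with x axis at yaw"""
    s=read_state();R=Ro.from_rotvec(s["tcp_rot"])
    T=Ro.from_euler("z",yaw)*Ro.from_euler("x",np.pi)
    return R.inv().apply(np.array(X)-s["tool_pos"])/.03,(R.inv()*T).as_rotvec()/np.radians(6)
E
python3 - <<'E'
from h import *
f=lambda q,z:ray("top",(240+(q[0]-2)/5,145+(q[1]-2)/5),z)[:2]
for n,c,l in(("L",[(100,435),(301,435),(103,103),(300,103)],[(131,433),(272,433),(133,418),(270,418)]),("R",[(553,410),(749,383),(512,80),(706,60)],[(594,510),(741,490),(591,492),(736,474)])):
    a=np.array([f(q,.022) for q in c]);x=a[2:].mean(0)-a[:2].mean(0);y=a[0]+a[2]-a[1]-a[3]
    print(n,a.round(4).tolist(),"len",np.hypot(*x),"wid",np.hypot(*y)/2,"yaw x",np.arctan2(x[1],x[0]),"yaw y",np.arctan2(-y[0],y[1]),"ctr",a.mean(0))
    b=np.array([f(q,.04) for q in l]);print(" lip",b.round(4).tolist(),b.mean(0), "yaw",np.arctan2(b[1]-b[0],[1,1]),"w",np.hypot(*(b[1]-b[0])))
    m=b.mean(0);th=(np.arctan2(x[1],x[0])+np.arctan2(-y[0],y[1]))/2;ex=np.array([np.cos(th),np.sin(th)])
    e=m-a.mean(0);print(" th",th,"lip in unit",e@ex,e@[-ex[1],ex[0]])
print("z tip .2:",tool_delta([.48,-.14,.25],.12))
E
```

```text
L [[0.5599, 0.1591], [0.5613, 0.0564], [0.7322, 0.162], [0.7334, 0.0602]] len 0.17222670704198162 wid 0.10224583138515368 yaw x 0.019282935811300916 yaw y 0.012983564216201282 ctr [0.64671142 0.10943482]
 lip [[0.5594, 0.1408], [0.5604, 0.0699], [0.567, 0.1399], [0.568, 0.0711]] [0.56370873 0.10541351] yaw [ 0.00096814 -0.07074293] w 0.07086778957235386
 th 0.0161332500137511 lip in unit -0.08305676494449801 -0.00268173504793973
R [[0.5759, -0.0719], [0.5911, -0.1717], [0.7468, -0.0491], [0.7586, -0.1491]] len 0.17074816641798682 wid 0.10078193612057497 yaw x 0.13340547136544378 yaw y 0.13398062989953577 ctr [ 0.66809454 -0.11041896]
 lip [[0.5239, -0.0919], [0.535, -0.1653], [0.5329, -0.0904], [0.543, -0.1628]] [ 0.53371364 -0.12759542] yaw [ 0.01104416 -0.07323211] w 0.07419001030905605
 th 0.13369305063248976 lip in unit -0.13547127669694795 0.0008891347663247604
z tip .2: (array([ 14.34894763, -14.00139845,   1.78553804]), array([-1.99836980e-02,  4.27354249e-04,  1.23971112e+00]))
```

Call:
jog_arm:
  increments:
    - [[0.9,-0.9,0,0,0,0.62,-1],[0.9,-0.9,0,0,0,0.62,-1],[0.9,-0.9,0,0,0,0,-1],[0.9,-0.9,0,0,0,0,-1],[0.9,-0.9,0,0,0,0,-1]]

```text
time: 0.52
tool_pos: [0.2791, -0.4979, 0.3032]
tcp_rot: [-3.135, -0.187, 0.0]
wrist_force: [1.0, -0.7, 1.5]
width: 0.3
grip_force: 0.0
```

Call:
jog_arm:
  increments:
    - [[0.9,-0.9,0,0,0,0,-1],[0.9,-0.9,0,0,0,0,-1],[0.9,-0.9,0,0,0,0,-1],[0.9,-0.9,0,0,0,0,-1],[0.9,-0.9,0,0,0,0,-1]]

```text
time: 0.93
tool_pos: [0.3971, -0.3476, 0.3035]
tcp_rot: [-3.136, -0.188, 0.001]
wrist_force: [1.0, -0.5, 0.2]
width: 0.002
grip_force: 0.0
```

```bash
python3 - <<'E'
from h import *
s=read_state();print(s["time"],s["tool_pos"],s["tcp_rot"],s["width"])
print(tool_delta([.484,-.134,.22],.134))
E
```

```text
0.9333 [ 0.39705505 -0.34759164  0.30350998] [-3.13557568e+00 -1.87754597e-01  5.12544550e-04] 0.0015613287042146944
(array([ 3.72789182, -6.72184294,  2.78536088]), array([-0.00402649,  0.00285315, -0.13736821]))
```

Call:
jog_arm:
  increments:
    - [[0.5,-0.9,0.3,0,0,-0.14,-1],[0.5,-0.9,0.4,0,0,0,-1],[0.5,-0.9,0.4,0,0,0,-1],[0.5,-0.9,0.4,0,0,0,-1],[0.5,-0.9,0.4,0,0,0,-1]]

```text
time: 1.35
tool_pos: [0.4532, -0.2041, 0.2461]
tcp_rot: [-3.134, -0.211, 0.0]
wrist_force: [0.8, 0.1, -0.5]
width: 0.002
grip_force: 0.0
```

Call:
jog_arm:
  increments:
    - [[0.5,-0.9,0.4,0,0,0,-1],[0.4,-0.6,0.4,0,0,0,-1],[0,0,0,0,0,0,-1],[0,0,0,0,0,0,-1],[0,0,0,0,0,0,-1]]

```text
time: 1.77
tool_pos: [0.4738, -0.1578, 0.2229]
tcp_rot: [3.134, 0.212, -0.001]
wrist_force: [0.7, 0.3, 0.6]
width: 0.002
grip_force: 0.0
```

```bash
python3 - <<'E'
from h import *
s=read_state();print(s["time"],s["tool_pos"],s["tcp_rot"],s["width"])
p,d=viewer.read_camera("wrist");cv2.imwrite("pics/w1.png",p);np.save("w1.npy",d)
print(tool_delta([.489,-.1335,.101],.134))
E
```

```text
1.7667 [ 0.47377317 -0.1578031   0.22291978] [ 3.13402041e+00  2.12240571e-01 -6.51024850e-04] 0.002248599722146693
(array([ 0.60750906, -0.75512643,  4.07795562]), array([ 0.00700983, -0.00345526,  0.00200163]))
```

View pics/w1.png

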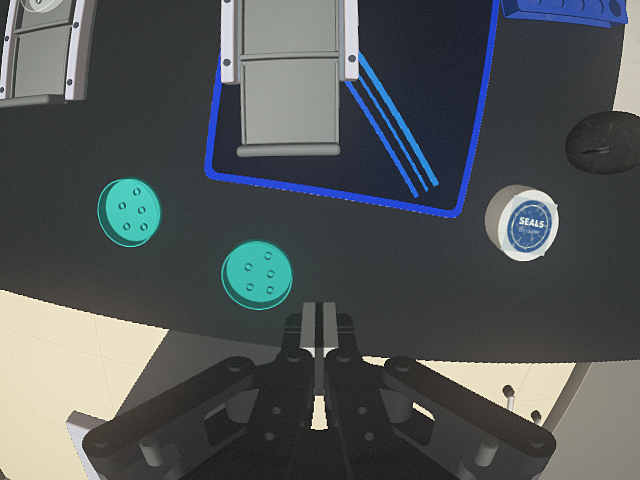

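The wrist view shows the empty tray's lip from (238,150) to (340,150), shut fingertips at (319,303), and a turquoise look-alike at (257,274), which must stay clear of the fingers.

```bash
cat >> h.py <<'E'
def wray(uv,z,pos,rot):
    c=viewer.camera_params("wrist");H=c["hand_eye"];R=Ro.from_rotvec(rot)
    a=np.array([(uv[0]-c["cx"])/c["fx"],(uv[1]-c["cy"])/c["fy"]]);r=np.hypot(*a)
    d=np.r_[a/r*np.sin(r),np.cos(r)];d=R.apply(H[:3,:3]@d);o=R.apply(H[:3,3])+pos
    return o+d*(z-o[2])/d[2]
def wpt(uv,dep):
    c=viewer.camera_params("wrist");H=c["hand_eye"]
    a=np.array([(uv[0]-c["cx"])/c["fx"],(uv[1]-c["cy"])/c["fy"]]);r=np.hypot(*a)
    d=np.r_[a/r*np.tan(r),1]*dep;return H[:3,:3]@d+H[:3,3]
E
python3 - <<'E'
from h import *
pos=np.array([.47377317,-.1578031,.22291978]);rot=np.array([3.13402041,.212240571,-.000651])
b=np.array([wray(q,.04,pos,rot)[:2] for q in[(238,154),(340,153),(238,146),(340,145)]]);print("lip",b.round(4),b.mean(0))
ll=np.array([wray(q,.04,pos,rot)[:2] for q in[(2,100),(62,96)]]);print("left lip part",ll)
print("dishT",wray((257,276),.007,pos,rot),ray("top",(366,286),.007),ray("top",(319,269),.007))
d=np.load("w1.npy")
for v in(302,304,308,315,325):print(v,d[v,310],wpt((310,v),d[v,310]).round(4),wpt((328,v),d[v,328]).round(4))
E
```

```text
lip [[ 0.5286 -0.095 ]
 [ 0.5378 -0.1644]
 [ 0.5342 -0.0944]
 [ 0.5432 -0.1636]] [ 0.53595144 -0.12935005]
left lip part [[0.56663224 0.13468017]
 [0.56647161 0.05839581]]
dishT [ 0.42467611 -0.11220626  0.007     ] [ 0.42542152 -0.11448437  0.007     ] [0.46703575 0.00630398 0.007     ]
302 0.15529805 [ 0.0103 -0.003   0.0683] [0.0106 0.0045 0.0677]
304 0.15271145 [ 0.0107 -0.003   0.0657] [0.0107 0.0045 0.0658]
308 0.1495687 [ 0.0107 -0.0029  0.0623] [0.0111 0.0044 0.0615]
315 0.14371164 [ 0.0109 -0.0028  0.0562] [0.011  0.0043 0.0559]
325 0.1359756 [ 0.0112 -0.0026  0.0481] [0.0107 0.0041 0.0489]
```

```bash
python3 -c "
from h import *
print(tool_delta([.5028,-.1332,.099],.134))"
```

```text
(array([ 1.06468638, -0.70353426,  4.14482557]), array([ 0.00700983, -0.00345526,  0.00200163]))
```

Call:
jog_arm:
  increments:
    - [[0.4,-0.3,0.8,0,0,0,-1],[0.4,-0.3,0.9,0,0,0,-1],[0.26,-0.1,0.9,0,0,0,-1],[0,0,0.9,0,0,0,-1],[0,0,0.64,0,0,0,-1]]

```text
time: 2.23
tool_pos: [0.5023, -0.1334, 0.0973]
tcp_rot: [3.135, 0.209, -0.001]
wrist_force: [-0.4, -0.7, -0.9]
width: 0.002
grip_force: 0.0
```

Call:
jog_arm:
  increments:
    - [[0,0,0,0,0,0,-1],[0.2,0,0,0,0,0,-1],[0.2,0,0,0,0,0,-1],[0.2,0,0,0,0,0,-1],[0.2,0,0,0,0,0,-1]]

```text
time: 2.65
tool_pos: [0.528, -0.1301, 0.1007]
tcp_rot: [3.133, 0.211, 0.004]
wrist_force: [-1.3, -1.0, 1.4]
width: -0.006
grip_force: 1.2
```

Call:
jog_arm:
  increments:
    - [[0.2,0,0,0,0,0,-1],[0.2,0,0,0,0,0,-1],[0.2,0,0,0,0,0,-1],[0.2,0,0,0,0,0,-1],[0.2,0,0,0,0,0,-1]]

```text
time: 3.07
tool_pos: [0.5566, -0.1249, 0.0987]
tcp_rot: [-3.134, -0.211, 0.0]
wrist_force: [-1.7, -1.4, 1.8]
width: 0.001
grip_force: 1.2
```

```bash
python3 - <<'E'
from h import *
s=read_state();print(s["time"],s["tool_pos"],s["tcp_rot"],s["wrist_force"])
c=np.array([.66809,-.11042]);ex=np.array([np.cos(.134),np.sin(.134)])
e=s["tool_pos"][:2]-c;print("tip in unit: lip centre if touching",e@ex+.015,e@[-ex[1],ex[0]])
E
```

```text
3.0667 [ 0.55660098 -0.12491443  0.0987305 ] [-3.13426540e+00 -2.11434765e-01  3.50309578e-04] [-1.73820452 -1.43302694  1.82188105]
tip in unit: lip centre if touching -0.09742601523418948 0.0005303638416298776
```

Call:
jog_arm:
  increments:
    - [[0.15,0,0,0,0,0,-1],[0.1,0,0,0,0,0,-1],[0.1,0,0,0,0,0,-1],[0.07,0,0,0,0,0,-1],[0.05,0,0,0,0,0,-1]]

```text
time: 3.48
tool_pos: [0.5701, -0.1231, 0.0985]
tcp_rot: [-3.134, -0.211, 0.001]
wrist_force: [-1.9, 0.7, 1.0]
width: 0.004
grip_force: 1.0
```

Call:
jog_arm:
  increments:
    - [[0.05,0,0,0,0,0,-1],[0.04,0,0,0,0,0,-1],[0.04,0,0,0,0,0,-1],[0.03,0,0,0,0,0,-1],[0,0,0,0,0,0,-1]]

```text
time: 3.9
tool_pos: [0.5748, -0.1225, 0.0985]
tcp_rot: [-3.134, -0.211, 0.0]
wrist_force: [-1.9, 2.7, 0.2]
width: 0.001
grip_force: 0.8
```

Call:
jog_arm:
  increments:
    - [[0.05,0,0,0,0,0,-1],[0.05,0,0,0,0,0,-1],[0.05,0,0,0,0,0,-1],[0.05,0,0,0,0,0,-1],[0,0,0,0,0,0,-1]]

```text
time: 4.32
tool_pos: [0.5801, -0.1218, 0.0985]
tcp_rot: [-3.134, -0.212, 0.004]
wrist_force: [-4.8, 0.6, 1.6]
width: -0.003
grip_force: 2.3
```

```bash
python3 -c "
from h import *
s=read_state();print(s['tool_pos'],s['wrist_force'],tool_delta([.575,-.1225,.0985],.134))"
```

```text
[ 0.58006082 -0.12184624  0.09846226] [-4.76948017  0.59354669  1.64433782] (array([-0.17009464, -0.0010948 , -0.00086311]), array([-0.00405948,  0.02215262,  0.00862592]))
```

Call:
jog_arm:
  increments:
    - [[0.05,0,0,0,0,0,-1],[0.05,0,0,0,0,0,-1],[0.05,0,0,0,0,0,-1],[0,0,0,0,0,0,-1],[0,0,0,0,0,0,-1]]

```text
time: 4.73
tool_pos: [0.5808, -0.1218, 0.0984]
tcp_rot: [-3.134, -0.213, 0.018]
wrist_force: [-16.5, -2.6, 12.4]
width: 0.001
grip_force: 8.7
```

Call:
jog_arm:
  increments:
    - [[-0.3,0,0,0,0,0,-1],[-0.6,0,0,0,0,0,-1],[0,0,-0.9,0,0,0,-1],[0,0,-0.9,0,0,0,-1],[0,0,-0.9,0,0,0,-1]]

```text
time: 5.15
tool_pos: [0.5587, -0.1252, 0.1805]
tcp_rot: [3.134, 0.211, 0.002]
wrist_force: [0.4, -0.2, -0.1]
width: 0.001
grip_force: 0.0
```

Call:
jog_arm:
  increments:
    - [[0,0,-0.9,0,0,0,-1],[0,0,0,0,0,0,-1],[0,0,0,0,0,0,-1],[0,0,0,0,0,0,-1],[0,0,0,0,0,0,-1]]

```text
time: 5.57
tool_pos: [0.5578, -0.1247, 0.2053]
tcp_rot: [-3.134, -0.211, 0.003]
wrist_force: [-0.9, -0.4, -0.0]
width: 0.003
grip_force: 0.0
```

```bash
python3 - <<'E'
from h import *
s=read_state();print(s["time"],s["tool_pos"],s["tcp_rot"],s["wrist_force"])
p,d=viewer.read_camera("wrist");cv2.imwrite("pics/w2.png",p);np.savez("w2.npz",pos=s["tool_pos"],rot=s["tcp_rot"])
print(tool_delta([.592,.1055,.20],.016))
E
```

```text
5.5667 [ 0.55781184 -0.1247189   0.20525157] [-3.13392489e+00 -2.11263436e-01  2.71469989e-03] [-0.8659153  -0.38916326 -0.03661371]
(array([ 2.16652977, -7.44899541,  0.16654929]), array([-0.00829077,  0.02391242,  1.13252875]))
```

View pics/w2.png

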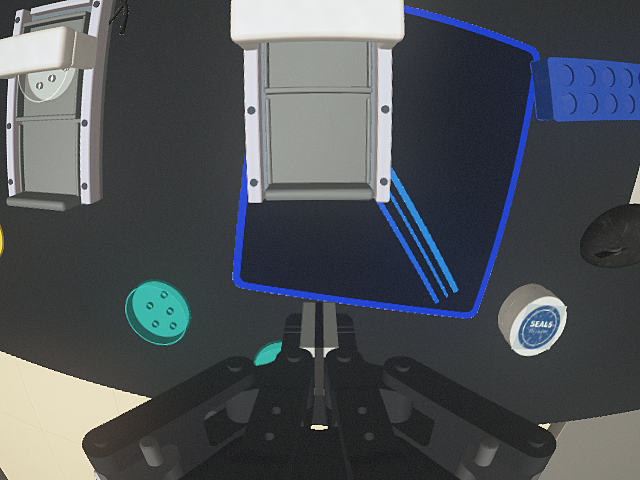

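The wrist view shows the empty tray's lip flush with its rail ends (row 190–200), so it is home. The loaded lip at (45,200) sticks out slightly, and its dish is under the bridge at (47,80). Next I move above the loaded tray.

Call:
jog_arm:
  increments:
    - [[0,0,0,0,0,0.57,-1],[0,-0.5,0,0,0,0.56,-1],[0.15,-0.9,0,0,0,0,-1],[0.15,-0.9,0,0,0,0,-1],[0.15,-0.9,0,0,0,0,-1]]

```text
time: 6.03
tool_pos: [0.5688, -0.028, 0.2049]
tcp_rot: [-3.141, -0.024, 0.004]
wrist_force: [0.0, -0.1, 0.1]
width: 0.003
grip_force: 0.0
```

Call:
jog_arm:
  increments:
    - [[0.15,-0.9,0,0,0,0,-1],[0.15,-0.9,0,0,0,0,-1],[0.15,-0.9,0,0,0,0,-1],[0.15,-0.9,0,0,0,0,-1],[0.15,-0.6,0,0,0,0,-1]]

```text
time: 6.45
tool_pos: [0.5892, 0.0999, 0.2049]
tcp_rot: [-3.141, -0.027, 0.004]
wrist_force: [0.5, -0.1, 0.3]
width: -0.001
grip_force: 0.0
```

Call:
jog_arm:
  increments:
    - [[0,0,0,0,0,0,-1],[0,0,0,0,0,0,-1],[0,0,0,0,0,0,-1],[0,0,0,0,0,0,-1],[0,0,0,0,0,0,-1]]

```text
time: 6.87
tool_pos: [0.5897, 0.0965, 0.2063]
tcp_rot: [3.141, 0.023, -0.001]
wrist_force: [-0.9, -0.7, 0.3]
width: -0.003
grip_force: 0.0
```

```bash
python3 - <<'E'
from h import *
s=read_state();print(s["time"],s["tool_pos"],s["tcp_rot"],s["wrist_force"])
p,d=viewer.read_camera("wrist");cv2.imwrite("pics/w3.png",p);np.savez("w3.npz",pos=s["tool_pos"],rot=s["tcp_rot"],d=d)
print(tool_delta([.5975,.1055,.16],.016))
E
```

```text
6.8667 [0.58967088 0.09652591 0.2062666 ] [ 3.14121489e+00  2.34475016e-02 -1.16240107e-03] [-0.92003677 -0.67478508  0.26725379]
(array([ 0.26205563, -0.29433393,  1.54883915]), array([ 0.00187665,  0.00387802, -0.01108542]))
```

View pics/w3.png

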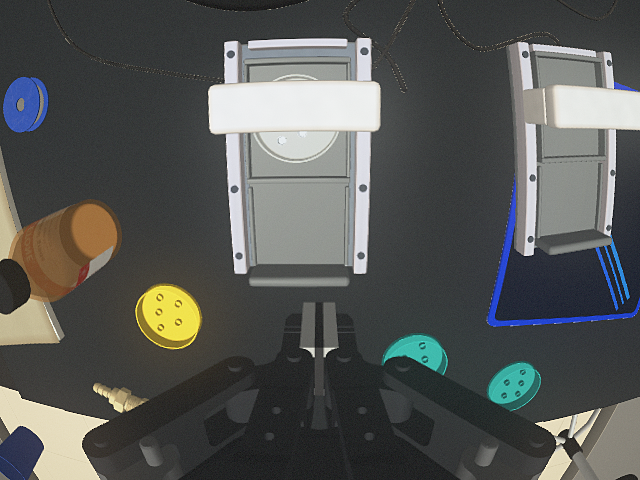

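Loaded lip is at rows 277–286, columns 249–350; dish in its pocket at (297,120), fingertips at (319,303). The bottle at (70,245) is well to the left.

```bash
python3 - <<'E'
from h import *
f=np.load("w3.npz");pos,rot=f["pos"],f["rot"]
b=np.array([wray(q,.04,pos,rot)[:2] for q in[(249,285),(350,285),(249,278),(350,278)]]);print("lip",b.round(4).tolist(),b.mean(0))
r=np.array([wray(q,.022,pos,rot)[:2] for q in[(236,273),(366,272),(232,42),(364,40)]]);print(r.round(4).tolist(),r.mean(0), np.arctan2(*(r[2:].mean(0)-r[:2].mean(0))[::-1]))
for v in(268,274,278,281,284,288):print(v,Ro.from_rotvec(rot).apply(wpt((300,v),f["d"][v,300]))+pos)
m=b.mean(0)
for X in(m[0]+.033,):print(tool_delta([X,m[1],.16],.016))
E
```

```text
lip [[0.5612, 0.1451], [0.5625, 0.0734], [0.5666, 0.1447], [0.5679, 0.0737]] [0.56452822 0.10922753]
[[0.5624, 0.1583], [0.5649, 0.0601], [0.7309, 0.1568], [0.7318, 0.0674]] [0.64750648 0.11064004] 0.01762888022533591
268 [0.5684312  0.10933777 0.02417106]
274 [0.56838553 0.10882073 0.03520819]
278 [0.56780951 0.10855815 0.04089373]
281 [0.56529704 0.10859366 0.04041401]
284 [0.56267001 0.10863919 0.03974431]
288 [0.54138433 0.1105227  0.00172827]
(array([ 0.26483975, -0.41855745,  1.54881358]), array([ 0.00187665,  0.00387802, -0.01108542]))
```

Call:
jog_arm:
  increments:
    - [[0.33,-0.42,0,0,0,0,-1],[0,0,0.8,0,0,0,-1],[0,0,0.75,0,0,0,-1],[0,0,0,0,0,0,-1],[0,0,0,0,0,0,-1]]

```text
time: 7.33
tool_pos: [0.5983, 0.1096, 0.1587]
tcp_rot: [3.141, 0.024, -0.006]
wrist_force: [-0.0, -0.5, 0.9]
width: -0.003
grip_force: 0.0
```

```bash
python3 -c "
from h import *
s=read_state();print(s['tool_pos'],s['wrist_force'],tool_delta([.5995,.1094,.098],.016))"
```

```text
[0.5982958  0.10959722 0.15872116] [-0.04434153 -0.45838465  0.88666248] (array([0.04818005, 0.00606339, 2.02386469]), array([ 0.0053159 ,  0.0384371 , -0.00544903]))
```

Descend, then draw slowly (tool −x): 20 mm to contact, about 85–87 mm of travel left.

Call:
jog_arm:
  increments:
    - [[0.05,0,0.6,0,0,0,-1],[0,0,0.7,0,0,0,-1],[0,0,0.5,0,0,0,-1],[0,0,0.22,0,0,0,-1],[0,0,0,0,0,0,-1]]

```text
time: 7.75
tool_pos: [0.6007, 0.11, 0.0991]
tcp_rot: [3.141, 0.025, -0.003]
wrist_force: [-0.4, -0.9, -0.9]
width: 0.002
grip_force: 0.0
```

Call:
jog_arm:
  increments:
    - [[-0.2,0,0,0,0,0,-1],[-0.2,0,0,0,0,0,-1],[-0.1,0,0,0,0,0,-1],[-0.08,0,0,0,0,0,-1],[-0.08,0,0,0,0,0,-1]]

```text
time: 8.17
tool_pos: [0.5814, 0.1102, 0.1005]
tcp_rot: [-3.141, -0.026, -0.002]
wrist_force: [0.1, 0.2, 0.5]
width: -0.001
grip_force: 0.0
```

Call:
jog_arm:
  increments:
    - [[-0.08,0,0,0,0,0,-1],[-0.08,0,0,0,0,0,-1],[-0.1,0,0,0,0,0,-1],[-0.1,0,0,0,0,0,-1],[-0.1,0,0,0,0,0,-1]]

```text
time: 8.58
tool_pos: [0.5681, 0.11, 0.1002]
tcp_rot: [-3.141, -0.026, -0.003]
wrist_force: [1.7, -0.3, 1.1]
width: -0.001
grip_force: 1.1
```

Call:
jog_arm:
  increments:
    - [[-0.12,0,0,0,0,0,-1],[-0.13,0,0,0,0,0,-1],[-0.13,0,0,0,0,0,-1],[-0.13,0,0,0,0,0,-1],[-0.13,0,0,0,0,0,-1]]

```text
time: 9.0
tool_pos: [0.5479, 0.1096, 0.0996]
tcp_rot: [-3.141, -0.026, 0.0]
wrist_force: [1.9, 0.7, 1.0]
width: 0.001
grip_force: 1.1
```

Call:
jog_arm:
  increments:
    - [[-0.13,0,0,0,0,0,-1],[-0.13,0,0,0,0,0,-1],[-0.13,0,0,0,0,0,-1],[-0.13,0,0,0,0,0,-1],[-0.13,0,0,0,0,0,-1]]

```text
time: 9.42
tool_pos: [0.5284, 0.1092, 0.0996]
tcp_rot: [3.141, 0.026, -0.0]
wrist_force: [1.6, 1.0, 2.0]
width: 0.0
grip_force: 1.1
```

Call:
jog_arm:
  increments:
    - [[-0.13,0,0,0,0,0,-1],[-0.13,0,0,0,0,0,-1],[-0.13,0,0,0,0,0,-1],[-0.12,0,0,0,0,0,-1],[-0.1,0,0,0,0,0,-1]]

```text
time: 9.83
tool_pos: [0.51, 0.1089, 0.0995]
tcp_rot: [3.141, 0.026, -0.0]
wrist_force: [2.7, -1.4, 1.7]
width: -0.001
grip_force: 1.1
```

Call:
jog_arm:
  increments:
    - [[-0.08,0,0,0,0,0,-1],[-0.06,0,0,0,0,0,-1],[-0.06,0,0,0,0,0,-1],[-0.05,0,0,0,0,0,-1],[-0.05,0,0,0,0,0,-1]]

```text
time: 10.25
tool_pos: [0.5014, 0.1088, 0.0995]
tcp_rot: [3.141, 0.026, -0.0]
wrist_force: [2.2, -0.2, 1.0]
width: 0.001
grip_force: 1.1
```

Call:
jog_arm:
  increments:
    - [[-0.05,0,0,0,0,0,-1],[-0.05,0,0,0,0,0,-1],[-0.05,0,0,0,0,0,-1],[-0.05,0,0,0,0,0,-1],[-0.05,0,0,0,0,0,-1]]

```text
time: 10.67
tool_pos: [0.4938, 0.1087, 0.0995]
tcp_rot: [3.141, 0.026, -0.0]
wrist_force: [1.9, -0.8, 0.1]
width: 0.005
grip_force: 1.1
```

Call:
jog_arm:
  increments:
    - [[-0.03,0,0,0,0,0,-1],[-0.03,0,0,0,0,0,-1],[-0.03,0,0,0,0,0,-1],[-0.03,0,0,0,0,0,-1],[0,0,0,0,0,0,-1]]

```text
time: 11.08
tool_pos: [0.4918, 0.1086, 0.0997]
tcp_rot: [-3.141, -0.026, -0.006]
wrist_force: [6.0, -1.9, -4.7]
width: 0.001
grip_force: 3.4
```

Force is rising, so the stop is close; one more press to confirm.

Call:
jog_arm:
  increments:
    - [[-0.06,0,0,0,0,0,-1],[-0.05,0,0,0,0,0,-1],[-0.05,0,0,0,0,0,-1],[0,0,0,0,0,0,-1],[0,0,0,0,0,0,-1]]

```text
time: 11.5
tool_pos: [0.491, 0.1088, 0.1006]
tcp_rot: [-3.14, -0.026, -0.021]
wrist_force: [18.0, -1.0, -13.2]
width: -0.002
grip_force: 8.5
```

At the stop (18 N, no more motion). Ease off rearwards and rise.

Call:
jog_arm:
  increments:
    - [[0.3,0,0,0,0,0,-1],[0.4,0,0,0,0,0,-1],[0,0,0,0,0,0,-1],[0,0,-0.5,0,0,0,-1],[0,0,-0.8,0,0,0,-1]]

```text
time: 11.92
tool_pos: [0.5035, 0.1085, 0.1356]
tcp_rot: [3.14, 0.025, -0.014]
wrist_force: [0.6, 0.3, -0.8]
width: -0.001
grip_force: 0.0
```

Call:
jog_arm:
  increments:
    - [[0,0,-0.9,0,0,0,-1],[0,0,-0.9,0,0,0,-1],[-0.5,0,-0.9,0,0,0,-1],[-0.5,0,0,0,0,0,-1],[0,0,0,0,0,0,-1]]

```text
time: 12.33
tool_pos: [0.4751, 0.1086, 0.2209]
tcp_rot: [-3.141, -0.026, 0.0]
wrist_force: [-0.1, -0.1, -0.2]
width: 0.001
grip_force: 0.0
```

```bash
python3 - <<'E'
from h import *
s=read_state();print(s["time"],s["tool_pos"],s["wrist_force"])
p,d=viewer.read_camera("wrist");cv2.imwrite("pics/w4.png",p)
E
```

```text
12.3333 [0.47506643 0.10856069 0.22089435] [-0.05498694 -0.12396    -0.18863513]
```

View pics/w4.png

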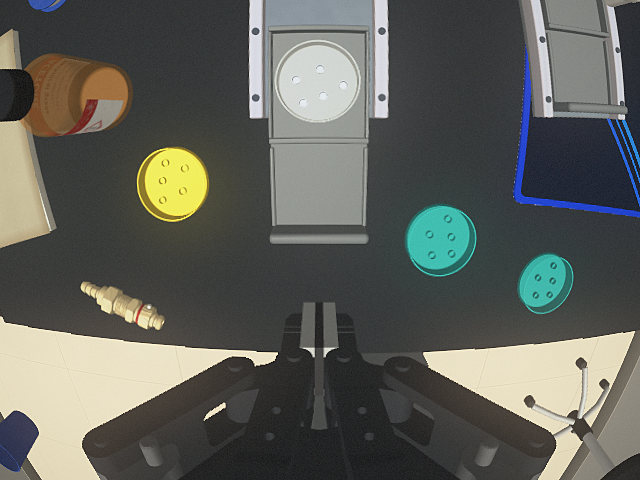

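The tray is fully drawn out with the dish in its pocket at (318,82). The empty tray's lip at (590,108) is flush with its rails, and the bystanders have not moved.

```bash
python3 -c "
from workcell import bot
print(bot.finish_job())"
```

```text
the job is handed in; nothing more can be done
None
```

I pushed the empty tray home to its stop, then drew the loaded tray out to its front stop. The dish is still in its pocket, nothing else was touched, and I handed the job in after about 12.4 s; no verdict came back.

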